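# Put the carton away in the push-open drawer

## Robot

A 6-joint arm with a two-finger parallel gripper is mounted at the origin on a cart in front of the work surface, level with it; the furniture and walls round the work are solid. World frame = base frame: x ahead of the robot, y to its left, z up, the work surface at z = 0. Lengths are in mm, angles in rad, forces in N, time in s.
With the tool pointing down it reaches from about 400 to 925 mm from the base axis. Payload 12.5 kg.
Tool frame: the origin (TCP) lies at the very end of the fingers, on their centre line; the grasp point (between the pads) lies 19 mm behind it; z points along the fingers, y is the line along which they close (so a half turn about z gives the same grasp; the last joint's range is limited). The gripper opens to 95 mm and grips with 3 to 60 N. Pads are 20 mm wide; open, the fingers measure 119 mm over their backs; the gripper's body (75 mm by 180 mm) begins 59 mm behind the grasp point.
Start: joints at [1.127, 0.491, 1.559, -0, 1.092, -0.106], TCP at [207.117, 589.703, 214.661] pointing down, gripper open.
Joint ranges: [-3.1, 3.1], [-0.84, 2.19], [0.05, 2.79], [-1.13, 4.28], [0.06, 2.93], [-2.69, 2.69]. Speed limits (rad/s): [2.22, 2.22, 2.79, 3.14, 3.14, 3.14].

## Interface

Orientations are given as [roll, pitch, yaw] about the fixed x, y, z axes, in that order (R = Rz(yaw) Ry(pitch) Rx(roll)).
In Python, from cell import * gives the robot as it stands.
- The arm moves only by the tool step_arm, never from a script. Its argument "plan" is a list of rows, each an object of numbers: "x", "y", "z": the shift along the tool's x, y, z in units of 25 mm (1.0 is 25 mm); "rx", "ry", "rz": the turn, a rotation vector about the tool's x, y, z in units of 0.1 rad (1.0 is 0.1 rad). In form: [{"x": .., "y": .., "z": .., "rx": .., "ry": .., "rz": ..}, ...]. A call has exactly 10 rows; each row shifts and turns the commanded pose from where the row before left it, along the tool's axes as they then stand; what a row does not reach is not made up. A row lasts 1/12 s, in which the tool goes at most 41.7 mm and 7.16 degrees, less where a joint would pass 70% of its speed; a pose out of reach is approached as far as the arm can. A call with a number of a shift or a turn outside -1 to 1 is refused whole. A call with a gripper value outside its range is refused whole. "jaw" is the closure, from -1 (fully open) to 1 (shut), so that 0 is half open, set as the call begins (left out, the last holds). The fingers move at their own pace and stop on an object; the grip force is fixed at half the most. Time passes only in rows, so rows that do not move let the fingers close, or fill a call up. It gives the time, the measured TCP pose, the force, the opening and the grip force at its end, in the units of the state.
- state(): the state, without advancing time (a new reading comes with each control period).
- read_camera(name): name is "scene" or "top"; returns a dict with "image" (400x640x3 uint8, red, green, blue), "depth" (400x640 float32, mm along the optical axis (not along the pixel's ray), 0 where there is no reading), "vfov" (degrees; the focal length in pixels is half the picture's height over the tangent of half this angle, whatever the lens; pixels are square), "cx", "cy" (the principal point, pixels), "R" (3x3) and "t" (3): a world point X has camera coordinates R X + t. Camera axes: x right, y down, z forward; pixel columns grow to the right and rows downward; lengths in mm; the calibration is good to about 2 mm. A picture is of the moment at which its call begins.
- job_done(): hands the job in; it is judged then, once.
The state is a dict: "t": time; "joints": joint angles; "qvel": joint speeds; "tau": joint torques, N m; "eef_pos": TCP position; "tcp_rot": TCP orientation; "ft_force": force on the tool from outside, world axes, zero at the start; "moment": the same for the moment, N m; "opening": opening from 0.0 (shut) to 1.0 (fully open); "grip_force": force on a finger pad.
Only numpy, scipy, OpenCV 4.12 (cv2) and the standard library are available. Lean on these libraries where they do the work, as an engineer would, in place of code of your own. Each camera call takes 0.05 s, during which the arm holds its last target. There are 200 camera calls.

## Task

The orange carton stands on end in front of a small push-open drawer. Take it away and lay it down flat on the bench, let go, then press the drawer's blue front so that it springs out. Pick the carton up again, lay it flat in the open drawer, and press the front in until the drawer stays shut; leave the other things where they are.

Things in the scene. Friction and masses are not known exactly. Their poses are not given: they have to be found in the camera images.
- cabinet: Small plywood cabinet fixed to the bench, 110 (its x) x 150 (its y) x 67 mm high; origin at the centre of its underside, on the bench; its front looks along its own -x, roughly to the robot. It has one drawer, without a handle, on a hidden push-push latch. The opening in its front is 56 mm high (z 5 to 61 mm). The bench to its right, round world x 0.50, y 0.02, is clear.
- drawer (a joint): How far the drawer is out along the cabinet's -x, m: 0 to 0.001 latched shut, 0.085 fully out, -0.012 inner stop. Pressing it in to about -0.010 and letting go frees it if it was shut (a spring drives it out within 1 s) or latches it if it was open. Too short a press changes nothing: check. The spring pushes with 2.5 N (out) to 3.6 N (shut); a slow press takes 4 to 10 N.
- drawer_front (a point): Centre of the dark round press mark on the outer face of the drawer's blue front panel, 42 mm above the bench; moves with the drawer; axes as the cabinet's. The panel is upright, 150 mm wide, 10 mm thick, z 5 to 65 mm; latched shut, its outer face is 26 mm in front of the plywood. Press it straight in, along the cabinet's +x.
- drawer_in (a point): Centre of the drawer's inner floor, 12 mm above the bench; moves with the drawer. Same axes as the cabinet. Inside, the drawer is 105 mm (x) x 128 mm (y); side and rear walls reach z = 39 mm, the front panel z = 65 mm. Fully out, all of the inside but its rearmost 6 mm is clear of the cabinet.
- carton_mid (a point): Middle of the orange carton, a closed box of 45 (its x) x 70 (its y) x 36 mm (its z), 0.14 to 0.28 kg. At the start it stands on end: its y axis points up, so it is 70 mm tall, too tall to go into the cabinet; its x axis is then horizontal, roughly parallel to the drawer front. Lying flat, its y axis is level and it is 36 mm high (or 45 mm on its narrow side; either will do).
- carton: The same carton; origin at the centre of its 45 x 70 mm underside, axes as for carton_mid.
- jar: Bystander: orange screw-top tub, 54 mm across, 50 mm high; origin under its centre.
- tape_rule: Bystander: yellow tape measure standing up, 35 (x) x 90 (y) x 66 mm high; origin under its centre.
- long_pliers: Bystander: pliers with blue handles lying flat, 61 (x) x 192 (y) x 16 mm; origin under their centre.
Not all that is in view belongs to the job. Leave any purple or turquoise look-alike of the carton alone.

How it is judged (in metres and radians):
On the way, in this order (a step that is already met when the one before it is completed fails the run):
1. the carton lies flat on the bench, let go and at rest, while the drawer is still shut (angle between carton's own y axis and vertical between 1.4 and 1.74 rad and height (world z) of carton_mid below 0.028 m and linear speed of carton below 0.02 m/s and contact force between the fingers and carton below 0.05 N and value of joint drawer below 0.01 m), for 0.2 s.
2. the drawer has sprung out (value of joint drawer above 0.075 m), for 0.2 s.
3. the carton lies in the open drawer, let go (value of joint drawer above 0.06 m and contact force between the fingers and carton below 0.05 N and angle between carton's own y axis and vertical between 1.4 and 1.74 rad and z of carton_mid in the frame of drawer_in below 0.028 m and x of carton_mid in the frame of drawer_in between -0.045 and 0.045 m and y of carton_mid in the frame of drawer_in between -0.05 and 0.05 m), for 0.2 s.
At the end, for the whole second after the job is handed in: The drawer is latched shut (within 4 mm) and stays so by itself; the carton lies flat on the drawer's floor (its long axis level within 10 degrees), at rest (value of joint drawer between -0.004 and 0.004 m and linear speed of carton below 0.02 m/s and angle between carton's own y axis and vertical between 1.4 and 1.74 rad and z of carton_mid in the frame of drawer_in between 0.012 and 0.028 m and x of carton_mid in the frame of drawer_in between -0.045 and 0.045 m and y of carton_mid in the frame of drawer_in between -0.05 and 0.05 m); the robot touches nothing.
It fails at once if the orange tub is moved more than 30 mm (distance of jar from where it was at the start of the episode above 0.03 m).
It fails at once if the tape measure is moved more than 30 mm (distance of tape_rule from where it was at the start of the episode above 0.03 m).
It fails at once if the blue pliers are moved more than 30 mm (distance of long_pliers from where it was at the start of the episode above 0.03 m).
It also fails if it takes over 72 s, if anything falls off the work surface, if the arm or the gripper's body presses on something with over 40 N, if the wrist force passes 120 N, or if a joint passes its speed limit or range.

## Working session

There is one attempt and no reset: what is moved stays moved. The work goes in short steps, Python scripts to look and compute and a tool call to move; the robot and the scene stay as the last step left them, time stands still between calls to the robot, and variables do not carry over. Pictures are saved under pics/ and viewed, at most 10 in all, crops included, and the job is handed in when it is done.

Besides the shell and the picture viewer there is one more tool, called after "Emit:" as a command line: name --argument value ..., lists and objects as JSON in quotes. step_arm: Moves the arm, as the interface text tells. Shifts and turns lie within -1 to 1; 1 stands for 25 mm of shift or 0.1 rad of turn. Its arguments: {"type":"object","properties":{"plan":{"type":"array","items":{"type":"object","properties":{"x":{"type":"number"},"y":{"type":"number"},"z":{"type":"number"},"rx":{"type":"number"},"ry":{"type":"number"},"rz":{"type":"number"}}}},"jaw":{"type":"number"}},"required":["plan"]}

```bash
mkdir -p pics; ls; cat > h.py <<'E'
from cell import *
import numpy as np, cv2
from scipy.spatial.transform import Rotation as Ro
def K(c): return 200/np.tan(np.radians(c["vfov"])/2)
def cloud(c):
    f=K(c); v,u=np.mgrid[:400,:640]; d=c["depth"].astype(float)
    P=np.stack([(u-c["cx"])/f*d,(v-c["cy"])/f*d,d],-1)
    return (P-np.array(c["t"]))@np.array(c["R"])
def save(c,n): cv2.imwrite("pics/"+n,cv2.cvtColor(c["image"],cv2.COLOR_RGB2BGR))
def hsv(c): return cv2.cvtColor(c["image"],cv2.COLOR_RGB2HSV)
E
python3 - <<'E'
from h import *
s=state();print({k:np.round(v,3).tolist() for k,v in s.items()})
for n in("scene","top"):
    c=read_camera(n);save(c,n+"0.png");print(n,c["vfov"],c["cx"],c["cy"],np.round(c["R"],3).tolist(),c["t"])
E
```

```text
pics
{'t': 0.0, 'joints': [1.127, 0.492, 1.559, -0.0, 1.092, -0.106], 'qvel': [-0.001, -0.001, 0.0, 0.001, -0.001, 0.001], 'tau': [-0.001, -61.265, -25.819, 0.069, 0.048, -0.0], 'eef_pos': [206.97, 589.466, 214.062], 'tcp_rot': [-3.14, -0.0, 2.804], 'ft_force': [0.117, 0.391, 0.987], 'moment': [0.036, -0.019, 0.003], 'grip_force': 0.0, 'opening': 1.002}
scene 53.01004225757467 325.8335746800314 198.68011221631986 [[0.827, -0.562, -0.013], [-0.408, -0.584, -0.701], [0.387, 0.585, -0.713]] [-319.57375442  315.09190137  849.52926464]
top 50.74312051313298 322.3734133855388 204.25277943016079 [[-0.03, -0.999, 0.026], [-0.991, 0.026, -0.13], [0.13, -0.03, -0.991]] [ 132.87808231  477.86901566 1064.11259423]
```

View pics/scene0.png

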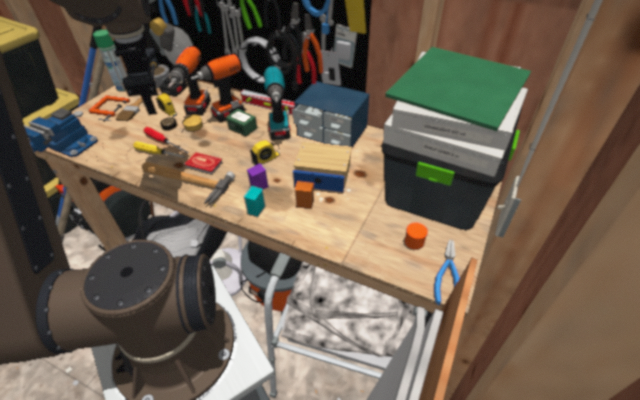

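View pics/top0.png

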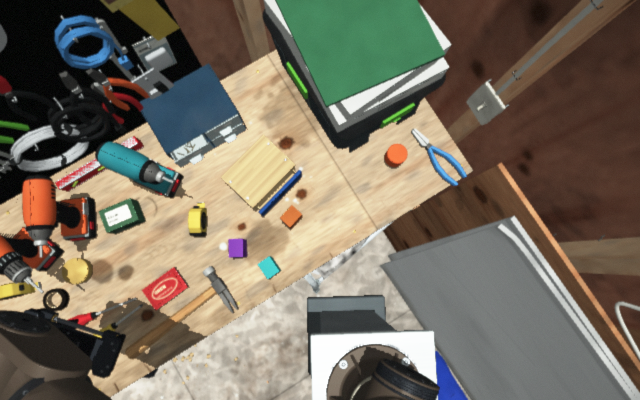

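The carton could be confused with several things. In the scene view these are the purple box (258,177), the turquoise box (255,201), the orange tub (416,235) and the orange drills (185,65 and 220,70). The orange carton is at (304,194) in the scene view and (291,216) in the top view, in front of the blue drawer front at (281,193) in the top view. Next I measure it and check a crop.

```bash
cat >> h.py <<'E'
def blob(c,lo,hi,box,zr=(5,200)):
    """points of colour hsv in lo..hi within pixel box (u0,v0,u1,v1)"""
    m=cv2.inRange(hsv(c),np.array(lo),np.array(hi))>0
    b=np.zeros_like(m);b[box[1]:box[3],box[0]:box[2]]=1
    P=cloud(c);m&=b&(c["depth"]>0)&(P[...,2]>zr[0])&(P[...,2]<zr[1])
    return P[m],m
OR=((4,120,70),(16,255,255)); BL=((100,110,40),(125,255,255)); WD=((12,40,120),(28,180,255))
def rect(P):
    r=cv2.minAreaRect(P[:,:2].astype(np.float32)); return np.round(cv2.boxPoints(r),1).tolist(),np.round(r[0],1),np.round(r[1],1),round(r[2],1)
E
python3 - <<'E'
from h import *
t=read_camera("top");s=read_camera("scene")
for n,c,bo,bb in(("top",t,(270,195,315,235),(250,160,315,225)),("scene",s,(285,175,325,215),(285,155,355,200))):
    P,m=blob(c,*OR,bo); print(n,"carton",len(P),np.percentile(P,[2,50,98],axis=0).round(1).tolist())
    Q=P[P[:,2]>np.percentile(P[:,2],90)-6]; print(" top rect",rect(Q),Q[:,2].mean())
    P,m=blob(c,*BL,bb); print(n,"blue",len(P),np.percentile(P,[2,50,98],axis=0).round(1).tolist(),rect(P))
    P=cloud(c)
# cabinet top: z about 67
b=np.zeros((400,640),bool);b[130:220,210:310]=1
P=cloud(t);m=b&(abs(P[...,2]-67)<6)&(cv2.inRange(hsv(t),np.array(WD[0]),np.array(WD[1]))>0)
m=cv2.morphologyEx(m.astype(np.uint8),cv2.MORPH_OPEN,np.ones((3,3)))>0
print("cab",m.sum(),P[m].mean(0),rect(P[m]))
im=cv2.cvtColor(t["image"],cv2.COLOR_RGB2BGR)[125:245,200:330]
cv2.imwrite("pics/crop0.png",cv2.resize(im,None,fx=4.5,fy=4.5,interpolation=cv2.INTER_NEAREST))
E
```

```text
top carton 284 [[424.4, 177.0, 34.6], [447.4, 199.6, 69.2], [471.6, 222.8, 73.1]]
 top rect ([[421.29998779296875, 204.5], [451.8999938964844, 172.6999969482422], [476.70001220703125, 196.5], [446.0, 228.39999389648438]], array([449. , 200.5]), array([34.4, 44.2]), 43.9) 69.47686347764945
top blue 313 [[461.5, 177.2, 29.1], [510.5, 226.0, 62.5], [559.8, 273.9, 67.4]] ([[456.79998779296875, 272.20001220703125], [560.5, 171.0], [567.5, 178.10000610351562], [463.79998779296875, 279.3999938964844]], array([512.1, 225.2]), array([ 10., 145.]), 45.7)
scene carton 444 [[424.2, 173.4, 6.7], [444.2, 190.8, 53.9], [472.4, 221.9, 72.6]]
 top rect ([[419.6000061035156, 200.60000610351562], [453.8999938964844, 170.60000610351562], [478.70001220703125, 198.8000030517578], [444.3999938964844, 228.89999389648438]], array([449.2, 199.7]), array([37.6, 45.6]), 48.7) 70.10967951824526
scene blue 586 [[464.5, 173.6, 13.1], [522.1, 211.6, 47.7], [559.8, 268.8, 66.7]] ([[458.3999938964844, 268.70001220703125], [558.4000244140625, 167.8000030517578], [567.7999877929688, 177.10000610351562], [467.70001220703125, 278.0]], array([513.1, 222.9]), array([ 13.2, 142.1]), 44.7)
cab 2628 [565.46324767 280.67856329  66.30392156] ([[471.3999938964844, 293.8999938964844], [580.7000122070312, 185.3000030517578], [660.7999877929688, 266.0], [551.4000244140625, 374.5]], array([566.1, 279.9]), array([113.7, 154.1]), 45.2)
```

View pics/crop0.png

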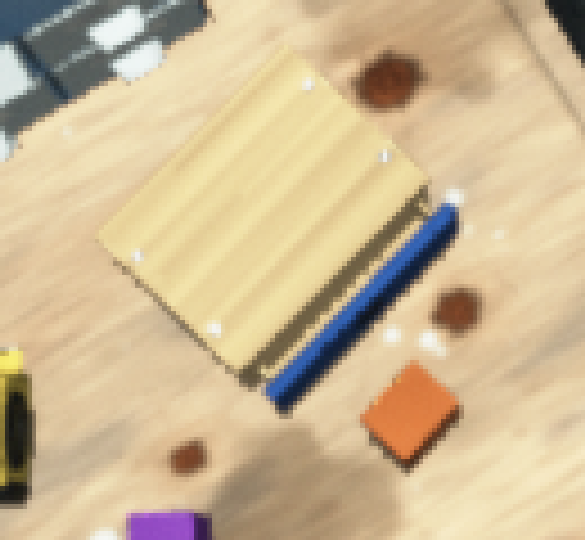

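Picture readings: the orange carton's top is at about (291,216) in the top view, 70 mm high and 44×35 mm, just in front of the blue panel, so the choice is confirmed. The cabinet sits at (566,280) with a yaw of about 45°. The blue panel matches what was given. Next I turn the tool and locate the bystanders.

```bash
cat >> h.py <<'E'
def toolR(head,tilt):
    """tool x along heading (deg) when down, tilted so that z leans to the heading by tilt deg"""
    h,a=np.radians([head,tilt]); f=np.array([np.cos(h),np.sin(h),0]); d=np.array([0,0,-1.])
    z=np.sin(a)*f+np.cos(a)*d; x=np.cos(a)*f-np.sin(a)*d
    return np.stack([x,np.cross(z,x),z],1)
def go(p,head=None,tilt=0):
    s=state();R=Ro.from_euler("xyz",s["tcp_rot"]).as_matrix()
    print("t",round(s["t"],2),"at",np.round(s["eef_pos"],1),"shift units (cur axes)",np.round(R.T@(np.array(p)-s["eef_pos"])/25,2))
    if head is not None:
        T=toolR(head,tilt)
        print(" turn units",np.round(Ro.from_matrix(R.T@T).as_rotvec()*10,2),"shift in target axes",np.round(T.T@(np.array(p)-s["eef_pos"])/25,2))
E
python3 - <<'E'
from h import *
t=read_camera("top")
for n,lo,hi,b in(("jar",*OR,(375,135,420,175)),("pliers",*BL,(420,140,475,190)),("tape",(20,120,90),(32,255,255),(180,195,215,245)),("purple",(125,80,50),(150,255,255),(220,225,255,265)),("turq",(82,100,60),(95,255,255),(250,250,285,285))):
    P,_=blob(t,lo,hi,b,(2,120)); print(n,len(P),rect(P),P[:,2].max().round())
# table edge / box near the laying place
P=cloud(t);m=(abs(P[...,0]-520)<120)&(abs(P[...,1]-10)<110)&(P[...,2]>12)
print("high pts near:",np.percentile(P[m],[0,10,50,100],axis=0).round() if m.any() else 0)
go([440,190,214],45,0)
E
```

```text
jar 398 ([[580.2999877929688, -52.70000076293945], [581.7999877929688, -105.0], [633.7000122070312, -103.5], [632.2000122070312, -51.29999923706055]], array([607. , -78.1]), array([51.9, 52.3]), 1.6) 55.0
pliers 447 ([[517.9000244140625, -229.39999389648438], [555.2000122070312, -274.5], [649.0999755859375, -196.89999389648438], [611.7999877929688, -151.8000030517578]], array([ 583.5, -213.1]), array([121.8,  58.5]), 39.6) 21.0
tape 371 ([[416.6000061035156, 425.1000061035156], [496.5, 423.8999938964844], [497.0, 455.6000061035156], [417.1000061035156, 456.79998779296875]], array([456.8, 440.4]), array([31.7, 80. ]), 89.1) 69.0
purple 313 ([[352.0, 353.20001220703125], [352.1000061035156, 318.79998779296875], [396.29998779296875, 318.8999938964844], [396.20001220703125, 353.29998779296875]], array([374.1, 336.1]), array([44.2, 34.4]), 0.2) 74.0
turq 274 ([[296.29998779296875, 260.20001220703125], [315.6000061035156, 231.0], [352.0, 254.89999389648438], [332.70001220703125, 284.20001220703125]], array([324.1, 257.6]), array([43.6, 35. ]), 33.4) 74.0
high pts near: [[ 581. -100.   12.]
 [ 603.  -74.   47.]
 [ 625.   51.  210.]
 [ 640.  118.  335.]]
t 0.25 at [207.1 589.6 214.4] shift units (cur axes) [-14.09 -11.99   0.02]
 turn units [-0.    0.   20.18] shift in target axes [-4.71 17.89  0.02]
```

Emit:
step_arm --plan '[{"rz": 1}, {"rz": 1}, {"rz": 1}, {"rz": 1}, {"rz": 1}, {"rz": 1}, {"rz": 1}, {"rz": 1}, {"rz": 1}, {"rz": 1}]' --jaw -1

```text
schema error: expected keys x, y, z, rx, ry, rz
```

Emit:
step_arm --plan '[{"rz": 1}, {"rz": 1}, {"rz": 1}, {"rz": 1}, {"rz": 1}, {"rz": 1}, {"rz": 1}, {"rz": 1}, {"rz": 1}, {"rz": 1}]'

```text
schema error: expected keys x, y, z, rx, ry, rz
```

```bash
python3 -c "
from h import *
go([440,190,214],45,0)"
```

```text
t 0.25 at [207.1 589.6 214.4] shift units (cur axes) [-14.09 -11.99   0.02]
 turn units [-0.    0.   20.18] shift in target axes [-4.71 17.89  0.02]
```

Emit:
step_arm --plan '[{"x": 0, "y": 0, "z": 0, "rx": 0, "ry": 0, "rz": 1}, {"x": 0, "y": 0, "z": 0, "rx": 0, "ry": 0, "rz": 1}, {"x": 0, "y": 0, "z": 0, "rx": 0, "ry": 0, "rz": 1}, {"x": 0, "y": 0, "z": 0, "rx": 0, "ry": 0, "rz": 1}, {"x": 0, "y": 0, "z": 0, "rx": 0, "ry": 0, "rz": 1}, {"x": 0, "y": 0, "z": 0, "rx": 0, "ry": 0, "rz": 1}, {"x": 0, "y": 0, "z": 0, "rx": 0, "ry": 0, "rz": 1}, {"x": 0, "y": 0, "z": 0, "rx": 0, "ry": 0, "rz": 1}, {"x": 0, "y": 0, "z": 0, "rx": 0, "ry": 0, "rz": 1}, {"x": 0, "y": 0, "z": 0, "rx": 0, "ry": 0, "rz": 1}]' --jaw -1

```text
t: 1.08
eef_pos: [207.1, 589.6, 214.5]
tcp_rot: [-3.141, 0.0, 1.799]
ft_force: [-0.3, 0.0, 0.2]
opening: 0.996
grip_force: 0.0
```

Emit:
step_arm --plan '[{"x": 0, "y": 0, "z": 0, "rx": 0, "ry": 0, "rz": 1}, {"x": 0, "y": 0, "z": 0, "rx": 0, "ry": 0, "rz": 1}, {"x": 0, "y": 0, "z": 0, "rx": 0, "ry": 0, "rz": 1}, {"x": 0, "y": 0, "z": 0, "rx": 0, "ry": 0, "rz": 1}, {"x": 0, "y": 0, "z": 0, "rx": 0, "ry": 0, "rz": 1}, {"x": 0, "y": 0, "z": 0, "rx": 0, "ry": 0, "rz": 1}, {"x": 0, "y": 0, "z": 0, "rx": 0, "ry": 0, "rz": 1}, {"x": 0, "y": 0, "z": 0, "rx": 0, "ry": 0, "rz": 1}, {"x": 0, "y": 0, "z": 0, "rx": 0, "ry": 0, "rz": 1}, {"x": 0, "y": 0, "z": 0, "rx": 0, "ry": 0, "rz": 1}]'

```text
t: 1.92
eef_pos: [207.1, 589.6, 214.6]
tcp_rot: [3.142, 0.0, 0.799]
ft_force: [0.9, 0.0, -0.4]
opening: 0.999
grip_force: 0.0
```

```bash
python3 -c "
from h import *
go([440,190,214],45,0)"
```

```text
t 1.92 at [207.1 589.6 214.6] shift units (cur axes) [-4.96 17.83  0.02]
 turn units [0.   0.   0.13] shift in target axes [-4.72 17.89  0.02]
```

Emit:
step_arm --plan '[{"x": -0.24, "y": 0.9, "z": 0, "rx": 0, "ry": 0, "rz": 0.13}, {"x": -0.24, "y": 0.9, "z": 0, "rx": 0, "ry": 0, "rz": 0}, {"x": -0.24, "y": 0.9, "z": 0, "rx": 0, "ry": 0, "rz": 0}, {"x": -0.24, "y": 0.9, "z": 0, "rx": 0, "ry": 0, "rz": 0}, {"x": -0.24, "y": 0.9, "z": 0, "rx": 0, "ry": 0, "rz": 0}, {"x": -0.24, "y": 0.9, "z": 0, "rx": 0, "ry": 0, "rz": 0}, {"x": -0.24, "y": 0.9, "z": 0, "rx": 0, "ry": 0, "rz": 0}, {"x": -0.24, "y": 0.9, "z": 0, "rx": 0, "ry": 0, "rz": 0}, {"x": -0.24, "y": 0.9, "z": 0, "rx": 0, "ry": 0, "rz": 0}, {"x": -0.24, "y": 0.9, "z": 0, "rx": 0, "ry": 0, "rz": 0}]'

```text
t: 2.75
eef_pos: [325.5, 387.9, 214.7]
tcp_rot: [-3.142, -0.0, 0.791]
ft_force: [0.6, 0.0, 0.3]
opening: 1.003
grip_force: 0.0
```

Emit:
step_arm --plan '[{"x": -0.24, "y": 0.9, "z": 0, "rx": 0, "ry": 0, "rz": 0}, {"x": -0.24, "y": 0.9, "z": 0, "rx": 0, "ry": 0, "rz": 0}, {"x": -0.24, "y": 0.9, "z": 0, "rx": 0, "ry": 0, "rz": 0}, {"x": -0.24, "y": 0.9, "z": 0, "rx": 0, "ry": 0, "rz": 0}, {"x": -0.24, "y": 0.9, "z": 0, "rx": 0, "ry": 0, "rz": 0}, {"x": -0.24, "y": 0.9, "z": 0, "rx": 0, "ry": 0, "rz": 0}, {"x": -0.24, "y": 0.9, "z": 0, "rx": 0, "ry": 0, "rz": 0}, {"x": -0.24, "y": 0.9, "z": 0, "rx": 0, "ry": 0, "rz": 0}, {"x": -0.24, "y": 0.9, "z": 0, "rx": 0, "ry": 0, "rz": 0}, {"x": -0.24, "y": 0.9, "z": 0, "rx": 0, "ry": 0, "rz": 0}]'

```text
t: 3.58
eef_pos: [443.3, 187.0, 214.7]
tcp_rot: [3.142, -0.0, 0.791]
ft_force: [0.2, 0.9, -0.8]
opening: 0.997
grip_force: 0.0
```

Emit:
step_arm --plan '[{"x": 0, "y": 0, "z": 0, "rx": 0, "ry": 0.8, "rz": 0}, {"x": 0, "y": 0, "z": 0, "rx": 0, "ry": 0.8, "rz": 0}, {"x": 0, "y": 0, "z": 0, "rx": 0, "ry": 0.8, "rz": 0}, {"x": 0, "y": 0, "z": 0, "rx": 0, "ry": 0.8, "rz": 0}, {"x": 0, "y": 0, "z": 0, "rx": 0, "ry": 0.8, "rz": 0}, {"x": 0, "y": 0, "z": 0, "rx": 0, "ry": 0.8, "rz": 0}, {"x": 0, "y": 0, "z": 0, "rx": 0, "ry": 0.8, "rz": 0}, {"x": 0, "y": 0, "z": 0, "rx": 0, "ry": 0.8, "rz": 0}, {"x": 0, "y": 0, "z": 0, "rx": 0, "ry": 0.8, "rz": 0}, {"x": 0, "y": 0, "z": 0, "rx": 0, "ry": 0.6, "rz": 0}]'

```text
t: 4.42
eef_pos: [441.5, 190.4, 214.4]
tcp_rot: [-3.13, -0.698, 0.791]
ft_force: [-1.0, 1.5, 0.3]
opening: 1.0
grip_force: 0.0
```

```bash
python3 -c "
from h import *
print(np.round(state()['joints'],2));go([454.7,205.7,120],45,45);go([454.7,205.7,30],45,45)"
```

```text
[-0.01  0.18  2.31  1.32  0.5  -0.39]
t 4.42 at [441.5 190.4 214.4] shift units (cur axes) [-1.81 -0.02  3.41]
 turn units [-0.15  0.87  0.03] shift in target axes [-2.1  -0.06  3.24]
t 4.42 at [441.5 190.4 214.4] shift units (cur axes) [-4.12  0.01  6.17]
 turn units [-0.15  0.87  0.03] shift in target axes [-4.64 -0.06  5.79]
```

Emit:
step_arm --plan '[{"x": -0.25, "y": 0, "z": 0.37, "rx": -0.05, "ry": 0, "rz": 0}, {"x": -0.25, "y": 0, "z": 0.37, "rx": -0.05, "ry": 0, "rz": 0}, {"x": -0.25, "y": 0, "z": 0.37, "rx": -0.05, "ry": 0, "rz": 0}, {"x": -0.25, "y": 0, "z": 0.37, "rx": 0, "ry": 0, "rz": 0}, {"x": -0.25, "y": 0, "z": 0.37, "rx": 0, "ry": 0, "rz": 0}, {"x": -0.25, "y": 0, "z": 0.37, "rx": 0, "ry": 0, "rz": 0}, {"x": -0.25, "y": 0, "z": 0.37, "rx": 0, "ry": 0, "rz": 0}, {"x": -0.25, "y": 0, "z": 0.37, "rx": 0, "ry": 0, "rz": 0}, {"x": -0.25, "y": 0, "z": 0.37, "rx": 0, "ry": 0, "rz": 0}, {"x": 0, "y": 0, "z": 0, "rx": 0, "ry": 0, "rz": 0}]'

```text
t: 5.25
eef_pos: [448.2, 197.9, 112.6]
tcp_rot: [-3.142, -0.694, 0.789]
ft_force: [0.6, -0.3, -0.6]
opening: 0.995
grip_force: 0.0
```

```bash
python3 -c "
from h import *
print(np.round(state()['joints'],2));go([454,205,32],45,43)"
```

```text
[ 0.03  0.44  2.41  2.03  0.52 -1.15]
t 5.25 at [448.2 197.9 112.6] shift units (cur axes) [-1.78 -0.04  2.71]
 turn units [-0.02  0.57  0.03] shift in target axes [-1.93 -0.04  2.61]
```

Emit:
step_arm --plan '[{"x": -0.2, "y": 0, "z": 0.3, "rx": 0, "ry": 0, "rz": 0}, {"x": -0.2, "y": 0, "z": 0.3, "rx": 0, "ry": 0, "rz": 0}, {"x": -0.2, "y": 0, "z": 0.3, "rx": 0, "ry": 0, "rz": 0}, {"x": -0.2, "y": 0, "z": 0.3, "rx": 0, "ry": 0, "rz": 0}, {"x": -0.2, "y": 0, "z": 0.3, "rx": 0, "ry": 0, "rz": 0}, {"x": -0.2, "y": 0, "z": 0.3, "rx": 0, "ry": 0, "rz": 0}, {"x": -0.2, "y": 0, "z": 0.3, "rx": 0, "ry": 0, "rz": 0}, {"x": -0.2, "y": 0, "z": 0.3, "rx": 0, "ry": 0, "rz": 0}, {"x": -0.2, "y": 0, "z": 0.3, "rx": 0, "ry": 0, "rz": 0}, {"x": 0, "y": 0, "z": 0, "rx": 0, "ry": 0, "rz": 0}]'

```text
t: 6.08
eef_pos: [454.7, 204.2, 32.8]
tcp_rot: [3.141, -0.695, 0.789]
ft_force: [1.6, 0.1, 1.1]
opening: 1.001
grip_force: 0.0
```

Emit:
step_arm --plan '[{"x": 0, "y": 0, "z": 0, "rx": 0, "ry": 0, "rz": 0}, {"x": 0, "y": 0, "z": 0, "rx": 0, "ry": 0, "rz": 0}, {"x": 0, "y": 0, "z": 0, "rx": 0, "ry": 0, "rz": 0}, {"x": 0, "y": 0, "z": 0, "rx": 0, "ry": 0, "rz": 0}, {"x": 0, "y": 0, "z": 0, "rx": 0, "ry": 0, "rz": 0}, {"x": 0, "y": 0, "z": 0, "rx": 0, "ry": 0, "rz": 0}, {"x": 0, "y": 0, "z": 0, "rx": 0, "ry": 0, "rz": 0}, {"x": 0, "y": 0, "z": 0, "rx": 0, "ry": 0, "rz": 0}, {"x": 0, "y": 0, "z": 0, "rx": 0, "ry": 0, "rz": 0}, {"x": 0, "y": 0, "z": 0, "rx": 0, "ry": 0, "rz": 0}]' --jaw 1

```text
t: 6.92
eef_pos: [454.6, 204.0, 33.5]
tcp_rot: [3.14, -0.696, 0.79]
ft_force: [-0.5, -1.4, 1.6]
opening: 0.476
grip_force: 30.0
```

```bash
python3 -c "
from h import *
print(np.round(state()['joints'],2));go([454,205,150],45,0)"
```

```text
[ 0.04  0.68  2.44  2.38  0.68 -1.55]
t 6.92 at [454.6 204.   33.5] shift units (cur axes) [ 3.   -0.04 -3.57]
 turn units [ 0.   -6.96  0.04] shift in target axes [ 0.01 -0.04 -4.66]
```

Emit:
step_arm --plan '[{"x": 0.32, "y": 0, "z": -0.38, "rx": 0, "ry": 0, "rz": 0}, {"x": 0.32, "y": 0, "z": -0.38, "rx": 0, "ry": 0, "rz": 0}, {"x": 0.32, "y": 0, "z": -0.38, "rx": 0, "ry": 0, "rz": 0}, {"x": 0.32, "y": 0, "z": -0.38, "rx": 0, "ry": 0, "rz": 0}, {"x": 0.32, "y": 0, "z": -0.38, "rx": 0, "ry": 0, "rz": 0}, {"x": 0.32, "y": 0, "z": -0.38, "rx": 0, "ry": 0, "rz": 0}, {"x": 0.32, "y": 0, "z": -0.38, "rx": 0, "ry": 0, "rz": 0}, {"x": 0.32, "y": 0, "z": -0.38, "rx": 0, "ry": 0, "rz": 0}, {"x": 0.32, "y": 0, "z": -0.38, "rx": 0, "ry": 0, "rz": 0}, {"x": 0.32, "y": 0, "z": -0.38, "rx": 0, "ry": 0, "rz": 0}]'

```text
t: 7.75
eef_pos: [454.4, 204.3, 157.8]
tcp_rot: [3.14, -0.694, 0.79]
ft_force: [0.1, 0.3, -3.2]
opening: 0.473
grip_force: 30.0
```

```bash
python3 - <<'E'
from h import *
t=read_camera("top");s=read_camera("scene");save(s,"s1.png")
A=np.vstack([cloud(c)[c["depth"]>0] for c in(t,s)])
print("box front edge: for y band, min x with z>100 (and x>560)")
for y in range(-160,320,40):
    m=(abs(A[:,1]-y)<10)&(A[:,2]>90)&(A[:,0]>540)&(A[:,0]<1100)
    g=(abs(A[:,1]-y)<10)&(abs(A[:,2])<6)&(A[:,0]>200)&(A[:,0]<1000)
    print(y, np.percentile(A[m][:,0],3).round() if m.sum()>5 else None, A[m][:,2].max().round() if m.sum()>5 else None,"bench from",np.percentile(A[g][:,0],1).round() if g.any() else None)
print(np.round(state()['joints'],2),state()['eef_pos'],state()['tcp_rot'])
E
```

```text
box front edge: for y band, min x with z>100 (and x>560)
-160 725.0 271.0 bench from 490.0
-120 706.0 337.0 bench from 467.0
-80 671.0 336.0 bench from 443.0
-40 650.0 487.0 bench from 421.0
0 640.0 337.0 bench from 400.0
40 617.0 337.0 bench from 377.0
80 614.0 336.0 bench from 353.0
120 650.0 442.0 bench from 330.0
160 720.0 435.0 bench from 306.0
200 789.0 429.0 bench from 284.0
240 862.0 423.0 bench from 261.0
280 898.0 436.0 bench from 238.0
[ 0.05  0.32  2.35  1.74  0.45 -0.8 ] [455.03500128 204.54292409 158.83056255] [ 3.13743007 -0.6968653   0.79194011]
```

View pics/s1.png

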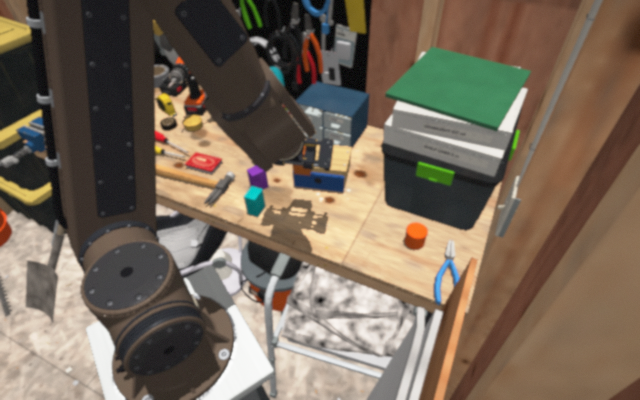

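Emit:
step_arm --plan '[{"x": 0, "y": 0.13, "z": 0, "rx": 0, "ry": -0.8, "rz": 0}, {"x": 0, "y": 0.13, "z": 0, "rx": 0, "ry": -0.8, "rz": 0}, {"x": 0, "y": 0.13, "z": 0, "rx": 0, "ry": -0.8, "rz": 0}, {"x": 0, "y": 0.13, "z": 0, "rx": 0, "ry": -0.8, "rz": 0}, {"x": 0, "y": 0.13, "z": 0, "rx": 0, "ry": -0.8, "rz": 0}, {"x": 0, "y": 0.13, "z": 0, "rx": 0, "ry": -0.8, "rz": 0}, {"x": 0, "y": 0.13, "z": 0, "rx": 0, "ry": -0.8, "rz": 0}, {"x": 0, "y": 0.13, "z": 0, "rx": 0, "ry": -0.8, "rz": 0}, {"x": 0, "y": 0.13, "z": 0, "rx": 0, "ry": -0.8, "rz": 0}, {"x": 0, "y": 0.13, "z": 0, "rx": 0, "ry": 0, "rz": 0}]'

```text
t: 8.68
eef_pos: [467.6, 195.9, 154.8]
tcp_rot: [-3.112, -0.192, 0.804]
ft_force: [-0.0, 0.9, -2.6]
opening: 0.471
grip_force: 30.0
```

Emit:
step_arm --plan '[{"x": 0, "y": 0.13, "z": 0, "rx": 0, "ry": -0.8, "rz": 0}, {"x": 0, "y": 0.13, "z": 0, "rx": 0, "ry": -0.8, "rz": 0}, {"x": 0, "y": 0.13, "z": 0, "rx": 0, "ry": -0.8, "rz": 0}, {"x": 0, "y": 0.13, "z": 0, "rx": 0, "ry": -0.8, "rz": 0}, {"x": 0, "y": 0.13, "z": 0, "rx": 0, "ry": -0.8, "rz": 0}, {"x": 0, "y": 0.13, "z": 0, "rx": 0, "ry": -0.8, "rz": 0}, {"x": 0, "y": 0.13, "z": 0, "rx": 0, "ry": -0.8, "rz": 0}, {"x": 0, "y": 0.13, "z": 0, "rx": 0, "ry": -0.8, "rz": 0}, {"x": 0, "y": 0.13, "z": 0, "rx": 0, "ry": -0.8, "rz": 0}, {"x": 0, "y": 0.13, "z": 0, "rx": 0, "ry": -0.8, "rz": 0}]'

```text
t: 9.52
eef_pos: [489.0, 173.6, 152.9]
tcp_rot: [-3.095, 0.606, 0.836]
ft_force: [-0.1, 0.4, -2.7]
opening: 0.471
grip_force: 30.0
```

```bash
python3 -c "
from h import *
print(np.round(state()['joints'],2),state()['tcp_rot'],state()['ft_force']);go([427,85,120],45.3,-50);go([427,85,13],45.3,-50)"
```

```text
[ 0.34  0.66  1.56 -0.23  1.49  1.17] [-3.09460669  0.60603511  0.83634485] [-0.1376384   0.36396631 -2.70156502]
t 9.52 at [489.  173.6 152.9] shift units (cur axes) [-2.78  0.7   3.5 ]
 turn units [-0.16 -2.66  0.4 ] shift in target axes [-1.73  0.73  4.11]
t 9.52 at [489.  173.6 152.9] shift units (cur axes) [-0.34  0.87  7.01]
 turn units [-0.16 -2.66  0.4 ] shift in target axes [1.54 0.73 6.86]
```

Emit:
step_arm --plan '[{"x": 0, "y": 0, "z": 0, "rx": -0.05, "ry": -0.7, "rz": 0.1}, {"x": 0, "y": 0, "z": 0, "rx": -0.05, "ry": -0.7, "rz": 0.1}, {"x": 0, "y": 0, "z": 0, "rx": -0.05, "ry": -0.7, "rz": 0.1}, {"x": 0, "y": 0, "z": 0, "rx": 0, "ry": -0.56, "rz": 0.1}, {"x": 0, "y": 0.12, "z": 0.9, "rx": 0, "ry": 0, "rz": 0}, {"x": 0, "y": 0.12, "z": 0.9, "rx": 0, "ry": 0, "rz": 0}, {"x": 0, "y": 0.12, "z": 0.9, "rx": 0, "ry": 0, "rz": 0}, {"x": 0, "y": 0.12, "z": 0.9, "rx": 0, "ry": 0, "rz": 0}, {"x": 0, "y": 0.12, "z": 0.9, "rx": 0, "ry": 0, "rz": 0}, {"x": 0.1, "y": 0.12, "z": 0.9, "rx": 0, "ry": 0, "rz": 0}]'

```text
t: 10.35
eef_pos: [429.4, 87.5, 63.8]
tcp_rot: [-3.14, 0.869, 0.788]
ft_force: [0.5, 0.2, -2.8]
opening: 0.47
grip_force: 30.0
```

```bash
python3 -c "
from h import *
print(np.round(state()['joints'],2),state()['tcp_rot'],state()['ft_force']);go([427,85,40],45.3,-50);go([427,85,13],45.3,-50)"
```

```text
[ 0.28  0.81  1.74 -0.38  1.41  1.29] [-3.13999937  0.86903427  0.78822368] [ 0.47769261  0.2018161  -2.77293666]
t 10.35 at [429.4  87.5  63.8] shift units (cur axes) [0.64 0.   0.72]
 turn units [-0.03 -0.04 -0.02] shift in target axes [0.64 0.   0.72]
t 10.35 at [429.4  87.5  63.8] shift units (cur axes) [1.46 0.   1.42]
 turn units [-0.03 -0.04 -0.02] shift in target axes [1.47 0.   1.41]
```

Emit:
step_arm --plan '[{"x": 0.17, "y": 0, "z": 0.16, "rx": 0, "ry": 0, "rz": 0}, {"x": 0.17, "y": 0, "z": 0.16, "rx": 0, "ry": 0, "rz": 0}, {"x": 0.17, "y": 0, "z": 0.16, "rx": 0, "ry": 0, "rz": 0}, {"x": 0.17, "y": 0, "z": 0.16, "rx": 0, "ry": 0, "rz": 0}, {"x": 0.17, "y": 0, "z": 0.16, "rx": 0, "ry": 0, "rz": 0}, {"x": 0.17, "y": 0, "z": 0.16, "rx": 0, "ry": 0, "rz": 0}, {"x": 0.17, "y": 0, "z": 0.16, "rx": 0, "ry": 0, "rz": 0}, {"x": 0.17, "y": 0, "z": 0.16, "rx": 0, "ry": 0, "rz": 0}, {"x": 0.06, "y": 0, "z": 0.06, "rx": 0, "ry": 0, "rz": 0}, {"x": 0, "y": 0, "z": 0, "rx": 0, "ry": 0, "rz": 0}]'

```text
t: 11.18
eef_pos: [430.3, 84.9, 16.6]
tcp_rot: [3.127, 0.871, 0.777]
ft_force: [0.4, -0.2, -3.2]
opening: 0.471
grip_force: 30.0
```

Emit:
step_arm --plan '[{"x": 0.03, "y": 0, "z": 0.03, "rx": 0, "ry": 0, "rz": 0}, {"x": 0.03, "y": 0, "z": 0.03, "rx": 0, "ry": 0, "rz": 0}, {"x": 0.03, "y": 0, "z": 0.03, "rx": 0, "ry": 0, "rz": 0}, {"x": 0.03, "y": 0, "z": 0.03, "rx": 0, "ry": 0, "rz": 0}, {"x": 0, "y": 0, "z": 0, "rx": 0, "ry": 0, "rz": 0}, {"x": 0, "y": 0, "z": 0, "rx": 0, "ry": 0, "rz": 0}, {"x": 0, "y": 0, "z": 0, "rx": 0, "ry": 0, "rz": 0}, {"x": 0, "y": 0, "z": 0, "rx": 0, "ry": 0, "rz": 0}, {"x": 0, "y": 0, "z": 0, "rx": 0, "ry": 0, "rz": 0}, {"x": 0, "y": 0, "z": 0, "rx": 0, "ry": 0, "rz": 0}]'

```text
t: 12.02
eef_pos: [430.3, 84.7, 13.2]
tcp_rot: [3.125, 0.871, 0.776]
ft_force: [1.9, 2.0, 5.8]
opening: 0.475
grip_force: 30.0
```

Contact with the bench. Release, wait, then retreat along −z.

Emit:
step_arm --plan '[{"x": 0, "y": 0, "z": 0, "rx": 0, "ry": 0, "rz": 0}, {"x": 0, "y": 0, "z": 0, "rx": 0, "ry": 0, "rz": 0}, {"x": 0, "y": 0, "z": 0, "rx": 0, "ry": 0, "rz": 0}, {"x": 0, "y": 0, "z": 0, "rx": 0, "ry": 0, "rz": 0}, {"x": 0, "y": 0, "z": 0, "rx": 0, "ry": 0, "rz": 0}, {"x": 0, "y": 0, "z": 0, "rx": 0, "ry": 0, "rz": 0}, {"x": 0, "y": 0, "z": 0, "rx": 0, "ry": 0, "rz": 0}, {"x": 0, "y": 0, "z": 0, "rx": 0, "ry": 0, "rz": 0}, {"x": 0, "y": 0, "z": 0, "rx": 0, "ry": 0, "rz": 0}, {"x": 0, "y": 0, "z": 0, "rx": 0, "ry": 0, "rz": 0}]' --jaw -1

```text
t: 12.85
eef_pos: [430.2, 84.6, 12.9]
tcp_rot: [3.126, 0.871, 0.776]
ft_force: [0.3, 0.1, -0.9]
opening: 0.996
grip_force: 0.0
```

Emit:
step_arm --plan '[{"x": -0.4, "y": 0, "z": -0.4, "rx": 0, "ry": 0, "rz": 0}, {"x": -0.5, "y": 0, "z": -0.5, "rx": 0, "ry": 0, "rz": 0}, {"x": -0.5, "y": 0, "z": -0.5, "rx": 0, "ry": 0, "rz": 0}, {"x": -0.5, "y": 0, "z": -0.5, "rx": 0, "ry": 0, "rz": 0}, {"x": -0.5, "y": 0, "z": -0.5, "rx": 0, "ry": 0, "rz": 0}, {"x": -0.5, "y": 0, "z": -0.5, "rx": 0, "ry": 0, "rz": 0}, {"x": -0.5, "y": 0, "z": -0.5, "rx": 0, "ry": 0, "rz": 0}, {"x": 0, "y": 0, "z": 0, "rx": 0, "ry": 0, "rz": 0}, {"x": 0, "y": 0, "z": 0, "rx": 0, "ry": 0, "rz": 0}, {"x": 0, "y": 0, "z": 0, "rx": 0, "ry": 0, "rz": 0}]'

```text
t: 13.68
eef_pos: [436.3, 92.7, 132.6]
tcp_rot: [3.126, 0.871, 0.776]
ft_force: [0.1, 0.6, 0.4]
opening: 1.0
grip_force: 0.0
```

```bash
python3 - <<'E'
from h import *
t=read_camera("top");s=read_camera("scene");save(s,"s2.png")
for c in(t,s):
    m=cv2.inRange(hsv(c),np.array(OR[0]),np.array(OR[1]))>0
    P=cloud(c);m&=(abs(P[...,0]-429)<75)&(abs(P[...,1]-86)<75)&(P[...,2]>5)&(P[...,2]<80)
    Q=P[m]
    if len(Q)<20: print(len(Q)); continue
    print(len(Q),np.percentile(Q,[2,50,98],axis=0).round(1).tolist()); Q=Q[Q[:,2]>30];print(rect(Q))
print(np.round(state()['joints'],2),state()['eef_pos'],state()['tcp_rot'])
E
```

```text
0
500 [[394.0, 48.3, 7.3], [423.4, 75.7, 35.7], [461.7, 116.5, 39.1]]
([[389.70001220703125, 75.80000305175781], [421.20001220703125, 44.5], [471.1000061035156, 94.9000015258789], [439.5, 126.19999694824219]], array([430.4,  85.4]), array([70.9, 44.5]), 45.3)
[ 0.29  0.71  1.7  -0.38  1.54  1.25] [436.24554154  92.66009341 132.14287833] [3.12683282 0.87179701 0.77702316]
```

View pics/s2.png

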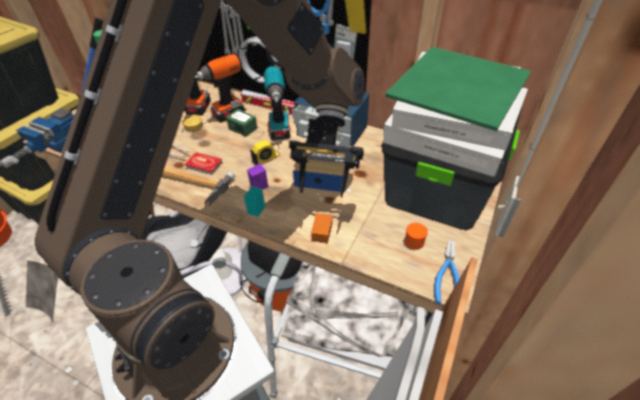

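The carton lies flat at scene (321,227), centre (430,85), yaw 45°, and the drawer is still shut. Next I turn the tool to a slight forward tilt with the jaws shut.

Emit:
step_arm --plan '[{"x": 0, "y": 0, "z": 0, "rx": 0, "ry": 0.8, "rz": 0}, {"x": 0, "y": 0, "z": 0, "rx": 0, "ry": 0.9, "rz": 0}, {"x": 0, "y": 0, "z": 0, "rx": 0, "ry": 0.9, "rz": 0}, {"x": 0, "y": 0, "z": 0, "rx": 0, "ry": 0.9, "rz": 0}, {"x": 0, "y": 0, "z": 0, "rx": 0, "ry": 0.9, "rz": 0}, {"x": 0, "y": 0, "z": 0, "rx": 0, "ry": 0.9, "rz": 0}, {"x": 0, "y": 0, "z": 0, "rx": 0, "ry": 0.9, "rz": 0}, {"x": 0, "y": 0, "z": 0, "rx": 0, "ry": 0.9, "rz": 0}, {"x": 0, "y": 0, "z": 0, "rx": 0, "ry": 0.9, "rz": 0}, {"x": 0, "y": 0, "z": 0, "rx": 0, "ry": 0.9, "rz": 0}]' --jaw 1

```text
t: 14.62
eef_pos: [436.5, 92.6, 132.5]
tcp_rot: [3.131, -0.023, 0.788]
ft_force: [0.8, 0.8, 0.8]
opening: 0.356
grip_force: 0.0
```

```bash
python3 -c "
from h import *
print(np.round(state()['joints'],2),state()['tcp_rot'],state()['opening']);go([477,191,100],45.3,17)"
```

```text
[0.06 0.35 2.09 0.01 0.67 0.83] [ 3.13050947 -0.0227422   0.78827557] 0.3562936943653467
t 14.62 at [436.5  92.6 132.5] shift units (cur axes) [ 3.9  -1.64  1.37]
 turn units [ 0.11  2.74 -0.01] shift in target axes [ 3.38 -1.62  2.39]
```

Emit:
step_arm --plan '[{"x": 0, "y": 0, "z": 0, "rx": 0.1, "ry": 0.9, "rz": 0}, {"x": 0, "y": 0, "z": 0, "rx": 0, "ry": 0.9, "rz": 0}, {"x": 0, "y": 0, "z": 0, "rx": 0, "ry": 0.9, "rz": 0}, {"x": 0.48, "y": -0.23, "z": 0.34, "rx": 0, "ry": 0, "rz": 0}, {"x": 0.48, "y": -0.23, "z": 0.34, "rx": 0, "ry": 0, "rz": 0}, {"x": 0.48, "y": -0.23, "z": 0.34, "rx": 0, "ry": 0, "rz": 0}, {"x": 0.48, "y": -0.23, "z": 0.34, "rx": 0, "ry": 0, "rz": 0}, {"x": 0.48, "y": -0.23, "z": 0.34, "rx": 0, "ry": 0, "rz": 0}, {"x": 0.48, "y": -0.23, "z": 0.34, "rx": 0, "ry": 0, "rz": 0}, {"x": 0.48, "y": -0.23, "z": 0.34, "rx": 0, "ry": 0, "rz": 0}]'

```text
t: 15.45
eef_pos: [475.7, 191.3, 96.7]
tcp_rot: [-3.138, -0.269, 0.789]
ft_force: [0.6, -0.1, 0.2]
opening: 0.005
grip_force: 0.0
```

```bash
python3 -c "
from h import *
print(np.round(state()['joints'],2),state()['tcp_rot'],state()['opening']);go([477.6,191.6,39],45.3,17);go([566-.7071*93,280-.7071*93,39],45,17)"
```

```text
[0.17 0.45 2.11 0.42 0.39 0.57] [-3.13802895 -0.26881277  0.78931806] 0.00529624046569797
t 15.45 at [475.7 191.3  96.7] shift units (cur axes) [-0.55  0.05  2.24]
 turn units [-0.03  0.28 -0.01] shift in target axes [-0.61  0.05  2.23]
t 15.45 at [475.7 191.3  96.7] shift units (cur axes) [0.68 0.06 2.58]
 turn units [-0.05  0.28  0.04] shift in target axes [0.61 0.04 2.6 ]
```

Emit:
step_arm --plan '[{"x": -0.11, "y": 0.01, "z": 0.45, "rx": 0, "ry": 0, "rz": 0}, {"x": -0.11, "y": 0.01, "z": 0.45, "rx": 0, "ry": 0, "rz": 0}, {"x": -0.11, "y": 0.01, "z": 0.45, "rx": 0, "ry": 0, "rz": 0}, {"x": -0.11, "y": 0.01, "z": 0.45, "rx": 0, "ry": 0, "rz": 0}, {"x": -0.11, "y": 0.01, "z": 0.45, "rx": 0, "ry": 0, "rz": 0}, {"x": 0.24, "y": 0, "z": 0.07, "rx": 0, "ry": 0, "rz": 0}, {"x": 0.24, "y": 0, "z": 0.07, "rx": 0, "ry": 0, "rz": 0}, {"x": 0.24, "y": 0, "z": 0.07, "rx": 0, "ry": 0, "rz": 0}, {"x": 0.24, "y": 0, "z": 0.07, "rx": 0, "ry": 0, "rz": 0}, {"x": 0.24, "y": 0, "z": 0.07, "rx": 0, "ry": 0, "rz": 0}]'

```text
t: 16.28
eef_pos: [499.6, 213.4, 38.6]
tcp_rot: [-3.138, -0.269, 0.789]
ft_force: [-0.6, 0.0, 0.1]
opening: 0.003
grip_force: 0.0
```

Emit:
step_arm --plan '[{"x": 0.04, "y": 0, "z": 0.01, "rx": 0, "ry": 0, "rz": 0}, {"x": 0.04, "y": 0, "z": 0.01, "rx": 0, "ry": 0, "rz": 0}, {"x": 0.04, "y": 0, "z": 0.01, "rx": 0, "ry": 0, "rz": 0}, {"x": 0.04, "y": 0, "z": 0.01, "rx": 0, "ry": 0, "rz": 0}, {"x": 0.04, "y": 0, "z": 0.01, "rx": 0, "ry": 0, "rz": 0}, {"x": 0.04, "y": 0, "z": 0.01, "rx": 0, "ry": 0, "rz": 0}, {"x": 0, "y": 0, "z": 0, "rx": 0, "ry": 0, "rz": 0}, {"x": 0, "y": 0, "z": 0, "rx": 0, "ry": 0, "rz": 0}, {"x": 0, "y": 0, "z": 0, "rx": 0, "ry": 0, "rz": 0}, {"x": 0, "y": 0, "z": 0, "rx": 0, "ry": 0, "rz": 0}]'

```text
t: 17.12
eef_pos: [503.8, 217.7, 39.3]
tcp_rot: [-3.138, -0.27, 0.79]
ft_force: [-3.3, -2.6, -3.6]
opening: 0.003
grip_force: 1.9
```

Emit:
step_arm --plan '[{"x": 0.04, "y": 0, "z": 0.01, "rx": 0, "ry": 0, "rz": 0}, {"x": 0.04, "y": 0, "z": 0.01, "rx": 0, "ry": 0, "rz": 0}, {"x": 0.04, "y": 0, "z": 0.01, "rx": 0, "ry": 0, "rz": 0}, {"x": 0.04, "y": 0, "z": 0.01, "rx": 0, "ry": 0, "rz": 0}, {"x": 0.04, "y": 0, "z": 0.01, "rx": 0, "ry": 0, "rz": 0}, {"x": 0.04, "y": 0, "z": 0.01, "rx": 0, "ry": 0, "rz": 0}, {"x": 0.04, "y": 0, "z": 0.01, "rx": 0, "ry": 0, "rz": 0}, {"x": 0, "y": 0, "z": 0, "rx": 0, "ry": 0, "rz": 0}, {"x": 0, "y": 0, "z": 0, "rx": 0, "ry": 0, "rz": 0}, {"x": 0, "y": 0, "z": 0, "rx": 0, "ry": 0, "rz": 0}]'

```text
t: 17.95
eef_pos: [509.3, 222.9, 39.7]
tcp_rot: [-3.139, -0.27, 0.79]
ft_force: [-3.0, -1.3, -3.2]
opening: 0.005
grip_force: 1.8
```

Emit:
step_arm --plan '[{"x": 0.04, "y": 0, "z": 0.01, "rx": 0, "ry": 0, "rz": 0}, {"x": 0.04, "y": 0, "z": 0.01, "rx": 0, "ry": 0, "rz": 0}, {"x": 0.02, "y": 0, "z": 0.01, "rx": 0, "ry": 0, "rz": 0}, {"x": 0, "y": 0, "z": 0, "rx": 0, "ry": 0, "rz": 0}, {"x": 0, "y": 0, "z": 0, "rx": 0, "ry": 0, "rz": 0}, {"x": 0, "y": 0, "z": 0, "rx": 0, "ry": 0, "rz": 0}, {"x": 0, "y": 0, "z": 0, "rx": 0, "ry": 0, "rz": 0}, {"x": 0, "y": 0, "z": 0, "rx": 0, "ry": 0, "rz": 0}, {"x": 0, "y": 0, "z": 0, "rx": 0, "ry": 0, "rz": 0}, {"x": 0, "y": 0, "z": 0, "rx": 0, "ry": 0, "rz": 0}]'

```text
t: 18.78
eef_pos: [511.0, 224.7, 39.6]
tcp_rot: [-3.139, -0.27, 0.79]
ft_force: [-4.3, -3.6, -1.3]
opening: 0.004
grip_force: 2.6
```

Emit:
step_arm --plan '[{"x": -0.4, "y": 0, "z": -0.12, "rx": 0, "ry": 0, "rz": 0}, {"x": -0.45, "y": 0, "z": -0.13, "rx": 0, "ry": 0, "rz": 0}, {"x": -0.45, "y": 0, "z": -0.13, "rx": 0, "ry": 0, "rz": 0}, {"x": -0.45, "y": 0, "z": -0.13, "rx": 0, "ry": 0, "rz": 0}, {"x": -0.45, "y": 0, "z": -0.13, "rx": 0, "ry": 0, "rz": 0}, {"x": -0.45, "y": 0, "z": -0.13, "rx": 0, "ry": 0, "rz": 0}, {"x": -0.45, "y": 0, "z": -0.13, "rx": 0, "ry": 0, "rz": 0}, {"x": -0.45, "y": 0, "z": -0.13, "rx": 0, "ry": 0, "rz": 0}, {"x": -0.45, "y": 0, "z": -0.13, "rx": 0, "ry": 0, "rz": 0}, {"x": -0.3, "y": 0, "z": -0.1, "rx": 0, "ry": 0, "rz": 0}]'

```text
t: 19.62
eef_pos: [432.9, 144.5, 41.8]
tcp_rot: [-3.141, -0.271, 0.79]
ft_force: [-0.0, 1.1, 0.3]
opening: 0.002
grip_force: 0.0
```

```bash
cat >> h.py <<'E'
def incab(P): 
    d=P[:,:2]-np.array([566,280]); return np.stack([(d[:,0]+d[:,1])*.7071,(d[:,1]-d[:,0])*.7071,P[:,2]],1)
def look(names=("top","scene")):
    for n in names:
        c=read_camera(n);P=cloud(c);H=hsv(c)
        B=incab(P[(cv2.inRange(H,np.array(BL[0]),np.array(BL[1]))>0)&(c["depth"]>0)])
        B=B[(abs(B[:,1])<85)&(B[:,0]>-190)&(B[:,0]<-55)&(B[:,2]>50)&(B[:,2]<75)]
        if len(B)>10: print(n,"front face x_cab",np.percentile(B[:,0],[5,50,95]).round(1),len(B))
        m=(cv2.inRange(H,np.array(OR[0]),np.array(OR[1]))>0)&(c["depth"]>0)&(P[...,0]<650)&(P[...,1]>10)&(P[...,1]<300)&(P[...,2]>8)&(P[...,2]<100)&(P[...,0]>330)
        C=incab(P[m])
        if len(C)>15:
            h=np.percentile(C[:,2],90); T=C[C[:,2]>h-6]; print(n,"carton in cab frame",rect(T),"top z",T[:,2].mean().round(1),len(T))
        save(c,f"{n}_{int(state()['t']*100)}.png")
E
python3 -c "
from h import *
print(state()['eef_pos'],state()['ft_force']);look()"
```

```text
[432.94418694 144.53178059  41.79680263] [-0.0492397   1.14744526  0.25929587]
top front face x_cab [-164.9 -161.  -156.4] 234
scene front face x_cab [-165.5 -164.1 -162.4] 37
scene carton in cab frame ([[-269.1000061035156, -63.70000076293945], [-197.89999389648438, -65.0], [-197.10000610351562, -20.299999237060547], [-268.29998779296875, -19.0]], array([-233.1,  -42. ]), array([44.7, 71.2]), 89.0) top z 36.5 360
```

The drawer is fully out (face at x_cab ≈ −165) and the carton is undisturbed. Now I regrasp it.

Emit:
step_arm --plan '[{"x": 0.19, "y": 0, "z": -0.68, "rx": 0, "ry": 0, "rz": 0}, {"x": 0.19, "y": 0, "z": -0.68, "rx": 0, "ry": 0, "rz": 0}, {"x": 0.19, "y": 0, "z": -0.68, "rx": 0, "ry": 0, "rz": 0}, {"x": 0.19, "y": 0, "z": -0.68, "rx": 0, "ry": 0, "rz": 0}, {"x": 0, "y": 0, "z": 0, "rx": 0, "ry": -0.9, "rz": 0}, {"x": 0, "y": 0, "z": 0, "rx": 0, "ry": -0.9, "rz": 0}, {"x": 0, "y": 0, "z": 0, "rx": 0, "ry": -0.91, "rz": 0}, {"x": -0.57, "y": 0.54, "z": 0, "rx": 0, "ry": 0, "rz": 0}, {"x": -0.57, "y": 0.54, "z": 0, "rx": 0, "ry": 0, "rz": 0}, {"x": -0.57, "y": 0.54, "z": 0, "rx": 0, "ry": 0, "rz": 0}]' --jaw -0.7

```text
t: 20.55
eef_pos: [432.3, 87.3, 110.6]
tcp_rot: [-3.137, -0.028, 0.794]
ft_force: [0.2, -0.8, 0.2]
opening: 0.652
grip_force: 0.0
```

```bash
python3 -c "
from h import *
print(state()['tcp_rot'],state()['opening']);go([431,85.5,8],45,0)"
```

```text
[-3.1372752  -0.0282349   0.79369936] 0.652336366168579
t 20.55 at [432.3  87.3 110.6] shift units (cur axes) [-0.2   0.03  4.1 ]
 turn units [-0.04 -0.28  0.08] shift in target axes [-0.09  0.02  4.11]
```

Emit:
step_arm --plan '[{"x": -0.05, "y": 0.02, "z": 0.2, "rx": 0, "ry": -0.28, "rz": 0.08}, {"x": -0.04, "y": 0, "z": 0.5, "rx": 0, "ry": 0, "rz": 0}, {"x": 0, "y": 0, "z": 0.5, "rx": 0, "ry": 0, "rz": 0}, {"x": 0, "y": 0, "z": 0.5, "rx": 0, "ry": 0, "rz": 0}, {"x": 0, "y": 0, "z": 0.5, "rx": 0, "ry": 0, "rz": 0}, {"x": 0, "y": 0, "z": 0.5, "rx": 0, "ry": 0, "rz": 0}, {"x": 0, "y": 0, "z": 0.5, "rx": 0, "ry": 0, "rz": 0}, {"x": 0, "y": 0, "z": 0.5, "rx": 0, "ry": 0, "rz": 0}, {"x": 0, "y": 0, "z": 0.4, "rx": 0, "ry": 0, "rz": 0}, {"x": 0, "y": 0, "z": 0, "rx": 0, "ry": 0, "rz": 0}]'

```text
t: 21.38
eef_pos: [429.9, 86.1, 6.6]
tcp_rot: [-3.135, 0.001, 0.784]
ft_force: [-0.5, -0.5, -0.8]
opening: 0.85
grip_force: 0.0
```

Emit:
step_arm --plan '[{"x": 0, "y": 0, "z": 0, "rx": 0, "ry": 0, "rz": 0}, {"x": 0, "y": 0, "z": 0, "rx": 0, "ry": 0, "rz": 0}, {"x": 0, "y": 0, "z": 0, "rx": 0, "ry": 0, "rz": 0}, {"x": 0, "y": 0, "z": 0, "rx": 0, "ry": 0, "rz": 0}, {"x": 0, "y": 0, "z": 0, "rx": 0, "ry": 0, "rz": 0}, {"x": 0, "y": 0, "z": 0, "rx": 0, "ry": 0, "rz": 0}, {"x": 0, "y": 0, "z": 0, "rx": 0, "ry": 0, "rz": 0}, {"x": 0, "y": 0, "z": 0, "rx": 0, "ry": 0, "rz": 0}, {"x": 0, "y": 0, "z": 0, "rx": 0, "ry": 0, "rz": 0}, {"x": 0, "y": 0, "z": 0, "rx": 0, "ry": 0, "rz": 0}]' --jaw 1

```text
t: 22.22
eef_pos: [429.6, 85.8, 8.1]
tcp_rot: [-3.135, 0.0, 0.784]
ft_force: [0.4, -0.8, 6.3]
opening: 0.471
grip_force: 30.0
```

```bash
python3 -c "
from h import *
print(state()['tcp_rot'],state()['opening']);go([566-.7071*104,280-.7071*104,120],45,0)"
```

```text
[-3.13547042e+00  3.47861975e-04  7.84331201e-01] 0.47103708457150584
t 22.22 at [429.6  85.8   8.1] shift units (cur axes) [ 5.19 -1.67 -4.47]
 turn units [-0.06  0.   -0.01] shift in target axes [ 5.19 -1.63 -4.48]
```

Emit:
step_arm --plan '[{"x": 0, "y": 0, "z": -0.45, "rx": 0, "ry": 0, "rz": 0}, {"x": 0, "y": 0, "z": -0.45, "rx": 0, "ry": 0, "rz": 0}, {"x": 0, "y": 0, "z": -0.45, "rx": 0, "ry": 0, "rz": 0}, {"x": 0, "y": 0, "z": -0.45, "rx": 0, "ry": 0, "rz": 0}, {"x": 0, "y": 0, "z": -0.45, "rx": 0, "ry": 0, "rz": 0}, {"x": 0, "y": 0, "z": -0.45, "rx": 0, "ry": 0, "rz": 0}, {"x": 0, "y": 0, "z": -0.45, "rx": 0, "ry": 0, "rz": 0}, {"x": 0, "y": 0, "z": -0.45, "rx": 0, "ry": 0, "rz": 0}, {"x": 0, "y": 0, "z": -0.45, "rx": 0, "ry": 0, "rz": 0}, {"x": 0, "y": 0, "z": -0.45, "rx": 0, "ry": 0, "rz": 0}]'

```text
t: 23.05
eef_pos: [429.5, 85.4, 120.6]
tcp_rot: [-3.134, 0.002, 0.784]
ft_force: [0.5, 1.0, -2.4]
opening: 0.475
grip_force: 30.0
```

Emit:
step_arm --plan '[{"x": 0.58, "y": -0.18, "z": 0, "rx": 0, "ry": 0, "rz": 0}, {"x": 0.58, "y": -0.18, "z": 0, "rx": 0, "ry": 0, "rz": 0}, {"x": 0.58, "y": -0.18, "z": 0, "rx": 0, "ry": 0, "rz": 0}, {"x": 0.58, "y": -0.18, "z": 0, "rx": 0, "ry": 0, "rz": 0}, {"x": 0.58, "y": -0.18, "z": 0, "rx": 0, "ry": 0, "rz": 0}, {"x": 0.58, "y": -0.18, "z": 0, "rx": 0, "ry": 0, "rz": 0}, {"x": 0.58, "y": -0.18, "z": 0, "rx": 0, "ry": 0, "rz": 0}, {"x": 0.58, "y": -0.18, "z": 0, "rx": 0, "ry": 0, "rz": 0}, {"x": 0.58, "y": -0.18, "z": 0, "rx": 0, "ry": 0, "rz": 0}, {"x": 0, "y": 0, "z": 0, "rx": 0, "ry": 0, "rz": 0}]'

```text
t: 23.88
eef_pos: [494.3, 207.9, 120.0]
tcp_rot: [-3.135, 0.001, 0.785]
ft_force: [-0.2, -0.2, -2.7]
opening: 0.476
grip_force: 30.0
```

```bash
python3 -c "
from h import *
print(state()['tcp_rot'],state()['opening'],state()['ft_force']);go([566-.7071*104,280-.7071*104,22],45,0);look()"
```

```text
[-3.13468825e+00  6.79275790e-04  7.85371769e-01] 0.4757017601677583 [-0.21630413 -0.23608088 -2.67454716]
t 23.88 at [494.3 207.9 120. ] shift units (cur axes) [-0.09  0.01  3.92]
 turn units [-0.07  0.01 -0.  ] shift in target axes [-0.09 -0.01  3.92]
scene front face x_cab [-166.2 -163.5 -160.3] 274
scene carton in cab frame ([[-62.599998474121094, -11.399999618530273], [-55.099998474121094, -12.300000190734863], [-48.099998474121094, 47.79999923706055], [-55.70000076293945, 48.70000076293945]], array([-55.4,  18.2]), array([60.5,  7.6]), 83.4) top z 68.0 4
```

Emit:
step_arm --plan '[{"x": -0.04, "y": 0, "z": 0.45, "rx": 0, "ry": 0, "rz": 0}, {"x": -0.04, "y": 0, "z": 0.45, "rx": 0, "ry": 0, "rz": 0}, {"x": 0, "y": 0, "z": 0.45, "rx": 0, "ry": 0, "rz": 0}, {"x": 0, "y": 0, "z": 0.45, "rx": 0, "ry": 0, "rz": 0}, {"x": 0, "y": 0, "z": 0.45, "rx": 0, "ry": 0, "rz": 0}, {"x": 0, "y": 0, "z": 0.45, "rx": 0, "ry": 0, "rz": 0}, {"x": 0, "y": 0, "z": 0.45, "rx": 0, "ry": 0, "rz": 0}, {"x": 0, "y": 0, "z": 0.45, "rx": 0, "ry": 0, "rz": 0}, {"x": 0, "y": 0, "z": 0.24, "rx": 0, "ry": 0, "rz": 0}, {"x": 0, "y": 0, "z": 0, "rx": 0, "ry": 0, "rz": 0}]'

```text
t: 24.82
eef_pos: [490.8, 204.4, 23.4]
tcp_rot: [-3.134, 0.003, 0.784]
ft_force: [0.8, 0.3, -2.0]
opening: 0.475
grip_force: 30.0
```

Emit:
step_arm --plan '[{"x": 0, "y": 0, "z": 0.03, "rx": 0, "ry": 0, "rz": 0}, {"x": 0, "y": 0, "z": 0.03, "rx": 0, "ry": 0, "rz": 0}, {"x": 0, "y": 0, "z": 0, "rx": 0, "ry": 0, "rz": 0}, {"x": 0, "y": 0, "z": 0, "rx": 0, "ry": 0, "rz": 0}, {"x": 0, "y": 0, "z": 0, "rx": 0, "ry": 0, "rz": 0}, {"x": 0, "y": 0, "z": 0, "rx": 0, "ry": 0, "rz": 0}, {"x": 0, "y": 0, "z": 0, "rx": 0, "ry": 0, "rz": 0}, {"x": 0, "y": 0, "z": 0, "rx": 0, "ry": 0, "rz": 0}, {"x": 0, "y": 0, "z": 0, "rx": 0, "ry": 0, "rz": 0}, {"x": 0, "y": 0, "z": 0, "rx": 0, "ry": 0, "rz": 0}]'

```text
t: 25.65
eef_pos: [491.6, 205.3, 22.9]
tcp_rot: [-3.135, 0.001, 0.784]
ft_force: [0.1, -0.1, -2.4]
opening: 0.475
grip_force: 30.0
```

Emit:
step_arm --plan '[{"x": 0, "y": 0, "z": 0.03, "rx": 0, "ry": 0, "rz": 0}, {"x": 0, "y": 0, "z": 0.03, "rx": 0, "ry": 0, "rz": 0}, {"x": 0, "y": 0, "z": 0.03, "rx": 0, "ry": 0, "rz": 0}, {"x": 0, "y": 0, "z": 0.03, "rx": 0, "ry": 0, "rz": 0}, {"x": 0, "y": 0, "z": 0, "rx": 0, "ry": 0, "rz": 0}, {"x": 0, "y": 0, "z": 0, "rx": 0, "ry": 0, "rz": 0}, {"x": 0, "y": 0, "z": 0, "rx": 0, "ry": 0, "rz": 0}, {"x": 0, "y": 0, "z": 0, "rx": 0, "ry": 0, "rz": 0}, {"x": 0, "y": 0, "z": 0, "rx": 0, "ry": 0, "rz": 0}, {"x": 0, "y": 0, "z": 0, "rx": 0, "ry": 0, "rz": 0}]'

```text
t: 26.48
eef_pos: [491.6, 205.3, 20.1]
tcp_rot: [-3.135, 0.001, 0.784]
ft_force: [-2.6, -0.6, 5.2]
opening: 0.468
grip_force: 30.0
```

Contact with the floor. Open the jaws partly, wait, then rise.

Emit:
step_arm --plan '[{"x": 0, "y": 0, "z": 0, "rx": 0, "ry": 0, "rz": 0}, {"x": 0, "y": 0, "z": 0, "rx": 0, "ry": 0, "rz": 0}, {"x": 0, "y": 0, "z": 0, "rx": 0, "ry": 0, "rz": 0}, {"x": 0, "y": 0, "z": 0, "rx": 0, "ry": 0, "rz": 0}, {"x": 0, "y": 0, "z": 0, "rx": 0, "ry": 0, "rz": 0}, {"x": 0, "y": 0, "z": 0, "rx": 0, "ry": 0, "rz": 0}, {"x": 0, "y": 0, "z": 0, "rx": 0, "ry": 0, "rz": 0}, {"x": 0, "y": 0, "z": 0, "rx": 0, "ry": 0, "rz": 0}, {"x": 0, "y": 0, "z": 0, "rx": 0, "ry": 0, "rz": 0}, {"x": 0, "y": 0, "z": 0, "rx": 0, "ry": 0, "rz": 0}]' --jaw -0.4

```text
t: 27.32
eef_pos: [491.6, 205.3, 19.9]
tcp_rot: [-3.135, 0.001, 0.784]
ft_force: [-0.5, -0.3, 0.3]
opening: 0.701
grip_force: 0.0
```

Emit:
step_arm --plan '[{"x": 0, "y": 0, "z": -0.2, "rx": 0, "ry": 0, "rz": 0}, {"x": 0, "y": 0, "z": -0.5, "rx": 0, "ry": 0, "rz": 0}, {"x": 0, "y": 0, "z": -0.5, "rx": 0, "ry": 0, "rz": 0}, {"x": 0, "y": 0, "z": -0.5, "rx": 0, "ry": 0, "rz": 0}, {"x": 0, "y": 0, "z": -0.5, "rx": 0, "ry": 0, "rz": 0}, {"x": 0, "y": 0, "z": -0.5, "rx": 0, "ry": 0, "rz": 0}, {"x": 0, "y": 0, "z": -0.5, "rx": 0, "ry": 0, "rz": 0}, {"x": 0, "y": 0, "z": -0.5, "rx": 0, "ry": 0, "rz": 0}, {"x": 0, "y": 0, "z": -0.3, "rx": 0, "ry": 0, "rz": 0}, {"x": 0, "y": 0, "z": 0, "rx": 0, "ry": 0, "rz": 0}]'

```text
t: 28.15
eef_pos: [492.8, 205.0, 121.5]
tcp_rot: [-3.136, -0.001, 0.784]
ft_force: [0.7, 0.5, 0.2]
opening: 0.696
grip_force: 0.0
```

Emit:
step_arm --plan '[{"x": -0.6, "y": 0, "z": 0, "rx": 0, "ry": 0, "rz": 0}, {"x": -0.6, "y": 0, "z": 0, "rx": 0, "ry": 0, "rz": 0}, {"x": -0.6, "y": 0, "z": 0, "rx": 0, "ry": 0, "rz": 0}, {"x": -0.6, "y": 0, "z": 0, "rx": 0, "ry": 0, "rz": 0}, {"x": -0.6, "y": 0, "z": 0, "rx": 0, "ry": 0, "rz": 0}, {"x": -0.6, "y": 0, "z": 0, "rx": 0, "ry": 0, "rz": 0}, {"x": -0.6, "y": 0, "z": 0, "rx": 0, "ry": 0, "rz": 0}, {"x": 0, "y": 0, "z": 0, "rx": 0, "ry": 0.9, "rz": 0}, {"x": 0, "y": 0, "z": 0, "rx": 0, "ry": 0.9, "rz": 0}, {"x": 0, "y": 0, "z": 0, "rx": 0, "ry": 0.9, "rz": 0}]' --jaw 1

```text
t: 28.98
eef_pos: [417.2, 130.9, 119.7]
tcp_rot: [-3.133, -0.25, 0.783]
ft_force: [0.1, 1.2, -0.1]
opening: 0.057
grip_force: 0.0
```

```bash
python3 -c "
from h import *
print(state()['tcp_rot'],state()['opening']);look(('scene','top'));go([566-.7071*195,280-.7071*195,39],45,15.5)"; ls pics
```

```text
[-3.13304416 -0.25017551  0.78292843] 0.056790352146418685
scene front face x_cab [-166.4 -163.9 -160.7] 233
scene carton in cab frame ([[-140.1999969482422, -21.799999237060547], [-79.0, -22.799999237060547], [-78.4000015258789, 11.100000381469727], [-139.6999969482422, 12.0]], array([-109.3,   -5.4]), array([33.9, 61.2]), 89.1) top z 48.7 134
top front face x_cab [-164.9 -161.1 -156.5] 236
top carton in cab frame ([[-140.8000030517578, -20.200000762939453], [-71.0999984741211, -22.100000381469727], [-69.80000305175781, 21.5], [-139.5, 23.5]], array([-105.3,    0.7]), array([43.6, 69.7]), 88.4) top z 47.5 467
t 29.08 at [416.2 130.9 119.3] shift units (cur axes) [-0.15  0.06  3.28]
 turn units [-0.11  0.23 -0.04] shift in target axes [-0.23  0.02  3.27]
crop0.png
s1.png
s2.png
scene0.png
scene_1971.png
scene_2398.png
scene_2903.png
top0.png
top_1966.png
top_2393.png
top_2908.png
```

Emit:
step_arm --plan '[{"x": -0.02, "y": 0.01, "z": 0.36, "rx": 0, "ry": 0, "rz": 0}, {"x": -0.02, "y": 0.01, "z": 0.36, "rx": 0, "ry": 0, "rz": 0}, {"x": -0.02, "y": 0.01, "z": 0.36, "rx": 0, "ry": 0, "rz": 0}, {"x": -0.02, "y": 0.01, "z": 0.36, "rx": 0, "ry": 0, "rz": 0}, {"x": -0.02, "y": 0.01, "z": 0.36, "rx": 0, "ry": 0, "rz": 0}, {"x": -0.02, "y": 0.01, "z": 0.36, "rx": 0, "ry": 0, "rz": 0}, {"x": -0.02, "y": 0, "z": 0.36, "rx": 0, "ry": 0, "rz": 0}, {"x": -0.01, "y": 0, "z": 0.36, "rx": 0, "ry": 0, "rz": 0}, {"x": 0, "y": 0, "z": 0.36, "rx": 0, "ry": 0, "rz": 0}, {"x": 0, "y": 0, "z": 0, "rx": 0, "ry": 0, "rz": 0}]'

```text
t: 29.92
eef_pos: [429.6, 143.3, 38.4]
tcp_rot: [-3.129, -0.245, 0.784]
ft_force: [0.6, 0.7, 0.2]
opening: 0.006
grip_force: 0.0
```

Emit:
step_arm --plan '[{"x": 0.19, "y": 0, "z": 0.05, "rx": 0, "ry": 0, "rz": 0}, {"x": 0.19, "y": 0, "z": 0.05, "rx": 0, "ry": 0, "rz": 0}, {"x": 0.19, "y": 0, "z": 0.05, "rx": 0, "ry": 0, "rz": 0}, {"x": 0.19, "y": 0, "z": 0.05, "rx": 0, "ry": 0, "rz": 0}, {"x": 0.19, "y": 0, "z": 0.05, "rx": 0, "ry": 0, "rz": 0}, {"x": 0.19, "y": 0, "z": 0.05, "rx": 0, "ry": 0, "rz": 0}, {"x": 0.19, "y": 0, "z": 0.05, "rx": 0, "ry": 0, "rz": 0}, {"x": 0.19, "y": 0, "z": 0.05, "rx": 0, "ry": 0, "rz": 0}, {"x": 0.19, "y": 0, "z": 0.05, "rx": 0, "ry": 0, "rz": 0}, {"x": 0.19, "y": 0, "z": 0.05, "rx": 0, "ry": 0, "rz": 0}]'

```text
t: 30.75
eef_pos: [464.3, 177.7, 39.7]
tcp_rot: [-3.131, -0.246, 0.784]
ft_force: [-2.2, -3.8, 3.5]
opening: 0.004
grip_force: 2.1
```

```bash
python3 -c "
from h import *
print(state()['tcp_rot'],state()['ft_force']);go([566-.7071*90,280-.7071*90,39],45,15)"
```

```text
[-3.13066791 -0.24595214  0.78358338] [-2.17939068 -3.83456512  3.53031862]
t 30.75 at [464.3 177.7  39.7] shift units (cur axes) [ 2.1  -0.02  0.56]
 turn units [-0.1   0.16 -0.02] shift in target axes [ 2.09 -0.02  0.59]
```

Emit:
step_arm --plan '[{"x": 0.2, "y": 0, "z": 0.05, "rx": 0, "ry": 0, "rz": 0}, {"x": 0.2, "y": 0, "z": 0.05, "rx": 0, "ry": 0, "rz": 0}, {"x": 0.2, "y": 0, "z": 0.05, "rx": 0, "ry": 0, "rz": 0}, {"x": 0.2, "y": 0, "z": 0.05, "rx": 0, "ry": 0, "rz": 0}, {"x": 0.2, "y": 0, "z": 0.05, "rx": 0, "ry": 0, "rz": 0}, {"x": 0.2, "y": 0, "z": 0.05, "rx": 0, "ry": 0, "rz": 0}, {"x": 0.2, "y": 0, "z": 0.05, "rx": 0, "ry": 0, "rz": 0}, {"x": 0.2, "y": 0, "z": 0.05, "rx": 0, "ry": 0, "rz": 0}, {"x": 0.2, "y": 0, "z": 0.05, "rx": 0, "ry": 0, "rz": 0}, {"x": 0.2, "y": 0, "z": 0.05, "rx": 0, "ry": 0, "rz": 0}]'

```text
t: 31.58
eef_pos: [500.8, 214.1, 39.9]
tcp_rot: [-3.131, -0.247, 0.783]
ft_force: [-3.7, -3.6, 0.6]
opening: 0.003
grip_force: 2.4
```

Emit:
step_arm --plan '[{"x": 0.06, "y": 0, "z": 0.015, "rx": 0, "ry": 0, "rz": 0}, {"x": 0.06, "y": 0, "z": 0.015, "rx": 0, "ry": 0, "rz": 0}, {"x": 0.06, "y": 0, "z": 0.015, "rx": 0, "ry": 0, "rz": 0}, {"x": 0.06, "y": 0, "z": 0.015, "rx": 0, "ry": 0, "rz": 0}, {"x": 0.06, "y": 0, "z": 0.015, "rx": 0, "ry": 0, "rz": 0}, {"x": 0.06, "y": 0, "z": 0.015, "rx": 0, "ry": 0, "rz": 0}, {"x": 0.04, "y": 0, "z": 0.01, "rx": 0, "ry": 0, "rz": 0}, {"x": 0, "y": 0, "z": 0, "rx": 0, "ry": 0, "rz": 0}, {"x": 0, "y": 0, "z": 0, "rx": 0, "ry": 0, "rz": 0}, {"x": 0, "y": 0, "z": 0, "rx": 0, "ry": 0, "rz": 0}]'

```text
t: 32.42
eef_pos: [507.9, 221.1, 40.0]
tcp_rot: [-3.131, -0.247, 0.783]
ft_force: [-3.0, -1.9, -0.8]
opening: 0.004
grip_force: 1.7
```

Emit:
step_arm --plan '[{"x": 0.04, "y": 0, "z": 0.01, "rx": 0, "ry": 0, "rz": 0}, {"x": 0.04, "y": 0, "z": 0.01, "rx": 0, "ry": 0, "rz": 0}, {"x": 0.04, "y": 0, "z": 0.01, "rx": 0, "ry": 0, "rz": 0}, {"x": 0.04, "y": 0, "z": 0.01, "rx": 0, "ry": 0, "rz": 0}, {"x": 0.03, "y": 0, "z": 0.01, "rx": 0, "ry": 0, "rz": 0}, {"x": 0, "y": 0, "z": 0, "rx": 0, "ry": 0, "rz": 0}, {"x": 0, "y": 0, "z": 0, "rx": 0, "ry": 0, "rz": 0}, {"x": 0, "y": 0, "z": 0, "rx": 0, "ry": 0, "rz": 0}, {"x": 0, "y": 0, "z": 0, "rx": 0, "ry": 0, "rz": 0}, {"x": 0, "y": 0, "z": 0, "rx": 0, "ry": 0, "rz": 0}]'

```text
t: 33.25
eef_pos: [511.2, 224.4, 40.0]
tcp_rot: [-3.131, -0.247, 0.783]
ft_force: [-4.4, -5.4, -0.1]
opening: 0.009
grip_force: 3.1
```

Same depth as the press that worked (x_cab −78), force 7 N. Back off slowly.

Emit:
step_arm --plan '[{"x": -0.1, "y": 0, "z": -0.03, "rx": 0, "ry": 0, "rz": 0}, {"x": -0.1, "y": 0, "z": -0.03, "rx": 0, "ry": 0, "rz": 0}, {"x": -0.1, "y": 0, "z": -0.03, "rx": 0, "ry": 0, "rz": 0}, {"x": -0.2, "y": 0, "z": -0.05, "rx": 0, "ry": 0, "rz": 0}, {"x": -0.4, "y": 0, "z": -0.1, "rx": 0, "ry": 0, "rz": 0}, {"x": -0.6, "y": 0, "z": -0.15, "rx": 0, "ry": 0, "rz": 0}, {"x": -0.6, "y": 0, "z": -0.15, "rx": 0, "ry": 0, "rz": 0}, {"x": -0.6, "y": 0, "z": -0.15, "rx": 0, "ry": 0, "rz": 0}, {"x": -0.6, "y": 0, "z": -0.15, "rx": 0, "ry": 0, "rz": 0}, {"x": -0.6, "y": 0, "z": -0.15, "rx": 0, "ry": 0, "rz": 0}]'

```text
t: 34.08
eef_pos: [440.5, 152.7, 40.6]
tcp_rot: [-3.133, -0.249, 0.783]
ft_force: [-0.6, 0.5, -0.5]
opening: 0.007
grip_force: 0.0
```

```bash
python3 -c "
from h import *
print(state()['eef_pos'],state()['ft_force']);look(('scene','top'))"; ls -t pics|head -1; cp pics/$(ls -t pics|grep scene_|head -1) pics/final_s.png
```

```text
[440.48295855 152.68769909  40.56024201] [-0.55310677  0.47564941 -0.45163296]
scene carton in cab frame ([[-53.599998474121094, -23.600000381469727], [-39.79999923706055, -26.5], [-34.900001525878906, -2.9000000953674316], [-48.599998474121094, 0.0]], array([-44.2, -13.2]), array([24.1, 14. ]), 78.1) top z 49.4 16
top front face x_cab [-80.8 -77.6 -72.5] 243
top carton in cab frame ([[-56.099998474121094, -20.600000381469727], [-54.099998474121094, -20.600000381469727], [-54.0, 22.700000762939453], [-55.900001525878906, 22.700000762939453]], array([-55. ,   1.1]), array([43.3,  1.9]), 89.7) top z 48.5 20
top_3418.png
```

View pics/final_s.png

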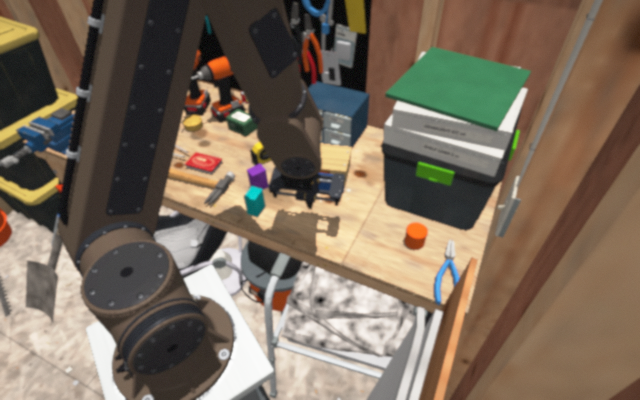

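The drawer front is back at the shut position (x_cab −81) and the tub and pliers haven't moved; the gripper at (300,180) partly covers the cabinet. I'll wait one still call and check again before handing in.

Emit:
step_arm --plan '[{"x": 0, "y": 0, "z": -0.4, "rx": 0, "ry": 0, "rz": 0}, {"x": 0, "y": 0, "z": -0.4, "rx": 0, "ry": 0, "rz": 0}, {"x": 0, "y": 0, "z": 0, "rx": 0, "ry": 0, "rz": 0}, {"x": 0, "y": 0, "z": 0, "rx": 0, "ry": 0, "rz": 0}, {"x": 0, "y": 0, "z": 0, "rx": 0, "ry": 0, "rz": 0}, {"x": 0, "y": 0, "z": 0, "rx": 0, "ry": 0, "rz": 0}, {"x": 0, "y": 0, "z": 0, "rx": 0, "ry": 0, "rz": 0}, {"x": 0, "y": 0, "z": 0, "rx": 0, "ry": 0, "rz": 0}, {"x": 0, "y": 0, "z": 0, "rx": 0, "ry": 0, "rz": 0}, {"x": 0, "y": 0, "z": 0, "rx": 0, "ry": 0, "rz": 0}]'

```text
t: 35.02
eef_pos: [437.0, 149.8, 59.4]
tcp_rot: [-3.131, -0.247, 0.783]
ft_force: [0.3, -0.2, -0.3]
opening: 0.005
grip_force: 0.0
```

```bash
python3 -c "
from h import *
look(('top',))
c=read_camera('top');B=incab(cloud(c)[cv2.inRange(hsv(c),np.array(BL[0]),np.array(BL[1]))>0]);B=B[(abs(B[:,1])<85)&(B[:,0]>-190)&(B[:,0]<-55)&(B[:,2]>50)&(B[:,2]<75)]
x=np.percentile(B[:,0],5);print(x)
if x>-86: print(job_done())"
```

```text
top front face x_cab [-80.9 -77.4 -72.6] 242
top carton in cab frame ([[-55.79999923706055, -20.899999618530273], [-53.599998474121094, -20.899999618530273], [-53.599998474121094, 22.799999237060547], [-55.70000076293945, 22.799999237060547]], array([-54.7,   0.9]), array([43.6,  2.2]), 89.9) top z 46.4 22
-80.93570228655607
the job is handed in; nothing more can be done
None
```

The carton is lying flat in the drawer, which measured shut and stayed shut without the arm touching it; I handed the job in at about 35 s, and no verdict came back.

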